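# Set the harness tester's selector dial and start the test

### The arm

A 6-joint arm with a two-finger parallel gripper is mounted at the origin on the work surface. World frame = base frame: x ahead of the robot, y to its left, z up, the work surface at z = 0. Lengths are in mm, angles in rad, forces in N, time in s.
With the tool pointing down it reaches from about 350 to 775 mm from the base axis. Payload 7.3 kg.
Tool frame: the origin (TCP) lies at the very end of the fingers, on their centre line; the grasp point (between the pads) lies 19 mm behind it; z points along the fingers, x is the direction in which the jaws open and shut, and the axes are right-handed (so a half turn about z gives the same grasp; the last joint's range is limited). The gripper opens to 92 mm and grips with 3 to 60 N. Pads are 19 mm wide; open, the fingers measure 130 mm over their backs; the gripper's body (75 mm by 190 mm) begins 47 mm behind the grasp point.
Start: joints at [-1.277, 0.342, 1.524, -0, 1.275, -0.146], TCP at [223.547, -475.049, 226.741] pointing down, gripper open.
Joint ranges: [-2.53, 2.53], [-0.77, 2.02], [0.04, 2.7], [-1, 4.14], [0.28, 2.66], [-3.11, 3.11]. Speed limits (rad/s): [2.57, 2.57, 3.14, 3.14, 3.14, 3.14].

### API

Orientations are given as [roll, pitch, yaw] about the fixed x, y, z axes, in that order (R = Rz(yaw) Ry(pitch) Rx(roll)).
In Python, from plant import bot, capture, camera_params gives the robot as it stands.
- The arm moves only by the shell command python3 -m jog 'ROWS' [OPENING]. ROWS is a JSON object of lists of equal length, an entry for each row: "xyz": the shift along the world's x, y, z as a fraction of full scale, a list of three; "angular": the turn, a rotation vector about the world's x, y, z as a fraction of full scale, a list of three. In form: {"xyz": [[x, y, z], ...], "angular": [[wx, wy, wz], ...]}. A call has 1 to 10 rows; each row shifts and turns the pose as measured when the row begins; what a row does not reach is not made up. Full scale, the value 1, is 2 cm for a shift and 6 degrees for a turn. A row lasts 1/10 s, in which the tool goes at most 50 mm and 8.59 degrees, less where a joint would pass 70% of its speed; a pose out of reach is approached as far as the arm can. A call with a number of a shift or a turn outside -1 to 1 is refused whole. A call with a gripper value outside its range is refused whole. OPENING is the closure, from -1 (fully open) to 1 (shut), set as the call begins (- or left out, the last holds). The fingers move at their own pace and stop on an object; the grip force is fixed at half the most. Time passes only in rows, so rows that do not move let the fingers close. It gives the time, the measured TCP pose, the force and the opening at its end, in the units of the state.
- bot.get_obs(): the state, without advancing time (a new reading comes with each control period).
- capture(name): name is "scene" or "side" or "wrist"; returns the picture (400x640x3 uint8, red, green, blue); there is no depth.
- camera_params(name): a dict with "fx", "fy", "cx", "cy" (pixels), "k1" (the pictures are not rectified: a ray, as slopes to the right and down, at radius r is drawn at 1 + k1 r^2 times it, then the intrinsics apply), "rvec" (rotation vector, rad) and "tvec" (3), from world to camera coordinates, as OpenCV has them. Camera axes: x right, y down, z forward; pixel columns grow to the right and rows downward; lengths in mm; the calibration is good to about 2 mm. A picture is of the moment at which its call begins: read the wrist's pose just before it. camera_params takes no time and is no camera call; for the wrist camera it gives the pose at the moment of the call.
- bot.close_job(): hands the job in, once; it reports no verdict.
The state is a dict: "time": time; "joint_positions": joint angles; "dq": joint speeds; "tau": joint torques, N m; "tool_pos": TCP position; "tcp_rot": TCP orientation; "contact_force": force on the tool from outside, world axes, zero at the start; "moment": the same for the moment, N m; "grip_width": finger opening in mm.
Only numpy, scipy, OpenCV 4.12 (cv2) and the standard library are available. Lean on these libraries where they do the work, as an engineer would, in place of code of your own. Each camera call takes 0.05 s, during which the arm holds its last target.

### The job

Gently push the red post round with the fingertips, without gripping it, to turn the selector dial until its black index mark lines up with the orange target line on the scale ring. Then press the green START button fully down and let go of it. Leave the scale ring as set, do not press the red STOP button, and do not pick up or shift the things lying about.

Things in the scene. Friction and masses are not known exactly. Their poses are not given: they have to be found in the camera images.
- selector: blue table-top selector unit fixed to the bench, case 220 (x) x 280 (y) x 60 mm high; origin at the centre of its underside, z up. On its grey top lie a black scale ring and, in it, an aluminium dial.
- dial_axis (a point): centre of the dial's flat top, on its upright turning axis, 80 mm above the bench. The dial is a disc 112 mm across and 14 mm thick; a steel hub 24 mm across stands 3 mm above its top.
- dial (a joint): angle of the dial (rad), growing anticlockwise seen from above; it reads zero when the index mark points along the selector's own +x. Turns from -2.5 to 1.5, stiff by friction (about 0.08 N m, so about 2 N at the post), stays where it is left.
- post_top (a point): centre of the top of the red push post, an upright pin 16 mm thick that stands 35 mm above the dial's top, 40 mm from the dial's axis, on the side straight opposite the index mark. Its top is 115 mm above the bench.
- index_mark (a point): outer end of the dial's index mark, a black radial line 3 mm wide on the dial's top, at the dial's rim, 56 mm from the axis.
- target_line (a point): inner end of the orange target line on the black scale ring, at the dial's rim, 56 mm from the axis (14 mm lower than the index mark). The line is 3 mm wide and 24 mm long, the only orange one; the other scale lines are white, 10 degrees apart. The ring is 160 mm across, its top 66 mm above the bench. At the start the orange line lies 0.6 to 2.6 rad anticlockwise (from above) of the index mark.
- scale_ring (a joint): angle of the scale ring (rad), anticlockwise from above; very stiff (1.2 N m), already set, not to be turned.
- start_button (a joint): travel of the green START push button (m): 0 out, 0.006 fully in; spring, 5 N when fully in, comes back by itself.
- start_button_top (a point): centre of the top face of the green START button, 40 mm across, pressed straight down, in a grey housing fixed to the bench to the left or right of the selector; its top stands 22 mm above the bench.
- stop_button (a joint): travel of the red STOP push button (m), just like the green one, on the selector's other side.
- red_housing: bystander: red plastic connector housing, 50 x 22 x 32 mm high; origin at the centre of its underside
- white_housing: bystander: white plastic connector housing, 40 x 24 x 24 mm high, standing on top of the selector case near one corner (clear of the dial and ring); origin at the centre of its underside
- black_housing: bystander: black plastic connector housing, 45 x 28 x 30 mm high; origin at the centre of its underside
- tape_roll: bystander: yellow roll of tape lying flat, 90 mm across, 19 mm high; origin at the centre of its underside
- screwdriver: bystander: screwdriver lying flat, near the left-hand button
- terminal_tray: bystander: open blue tray, 110 x 80 x 35 mm high; origin at the centre of its underside
- cleaner: bystander: upright pale grey can, 52 mm across, 120 mm high; origin at the centre of its underside

How it is judged (in metres and radians):
On the way, in this order (a step that is already met when the one before it is completed fails the run):
1. the index mark stands still at the orange line, within 4 mm at the rim (horizontal distance between index_mark and target_line below 0.004 m and velocity of joint dial between -0.05 and 0.05 rad/s), for 0.3 s.
2. the green START button is pressed down, the dial being at the line (value of joint start_button above 0.0045 m and horizontal distance between index_mark and target_line below 0.004 m), for 0.1 s.
At the end, for the whole second after the job is handed in: The index mark is at rest within 4 mm of the orange line, measured at the dial's rim; START has been pressed (at least 4.5 of its 6 mm) after that and is out again; the scale ring stands where it was (3 mm at the line) (all of step 1 and value of joint each of start_button, stop_button below 0.0015 m and distance of target_line from where it was at the start of the episode below 0.003 m); the robot touches nothing.
It fails at once if STOP is pressed, or START while the dial is off the line (value of joint stop_button above 0.003 m or (value of joint start_button above 0.003 m and horizontal distance between index_mark and target_line above 0.005 m)).
It fails at once if the post is gripped: taken in the middle between the fingers (horizontal distance between the grasp point and post_top below 0.008 m and height (world z) of the grasp point below 0.13 m).
It fails at once if the scale ring is turned (over 4 mm at the line) (distance of target_line from where it was at the start of the episode above 0.004 m).
It fails at once if the selector is pushed hard (over 25 N) (contact force between the fingers and selector above 25 N).
It fails at once if a bystander is lifted or shifted by over 25 mm (distance of any of red_housing, white_housing, black_housing, tape_roll, screwdriver, terminal_tray, cleaner from where it was at the start of the episode above 0.025 m).
It also fails if it takes over 54 s, if anything falls off the work surface, if the arm or the gripper's body presses on something with over 40 N, if the wrist force passes 120 N, or if a joint passes its speed limit or range.

## Working session

There is one attempt and no reset: what is moved stays moved. The work goes in short steps, Python scripts to look and compute and a shell command to move; the robot and the scene stay as the last step left them, time stands still between calls to the robot, and variables do not carry over. Pictures are saved under pics/ and viewed, and the job is handed in when it is done.

```bash
ls; mkdir -p pics
python3 - <<'E'
from plant import bot,capture,camera_params
import cv2
print(bot.get_obs())
for n in ("scene","side","wrist"):
    print(n,camera_params(n))
    cv2.imwrite(f"pics/{n}0.png",capture(n)[:,:,::-1])
E
```

```text
pics
{'time': 0.0, 'joint_positions': array([-1.27699677e+00,  3.42733861e-01,  1.52502446e+00,  2.30846682e-05,
        1.27540432e+00, -1.46023334e-01]), 'dq': array([-0.0012956 ,  0.00073937, -0.00090346, -0.00050883,  0.00051738,
       -0.0005465 ]), 'tau': array([-5.21773145e-04, -4.31248462e+01, -2.44215560e+01,  7.16139749e-02,
        5.58968622e-02, -1.13845317e-04]), 'tool_pos': array([ 223.42904085, -474.62856026,  226.03659179]), 'tcp_rot': array([-3.14134237e+00,  1.55006756e-03, -1.13097998e+00]), 'contact_force': array([-0.05445188, -0.62251166,  0.11642936]), 'moment': array([-0.04856688,  0.02897923, -0.01772017]), 'grip_width': 91.87685302455944}
scene {'fx': 469.7862892331201, 'fy': 469.7862892331201, 'cx': 324.1287755867877, 'cy': 200.1419093165194, 'k1': 0.03902173173872261, 'rvec': array([ 2.26736362,  0.57300544, -0.24218758]), 'tvec': array([-499.58296634, -133.76735557, 1527.62619448])}
side {'fx': 448.55461768513516, 'fy': 448.55461768513516, 'cx': 325.22287854806444, 'cy': 195.27828045042253, 'k1': -0.011330585273222313, 'rvec': array([ 0.95357833, -2.37700679,  1.17939593]), 'tvec': array([380.67269629, 328.05845796, 898.79385851])}
wrist {'fx': 300.2133574529768, 'fy': 300.2133574529768, 'cx': 326.74006425792294, 'cy': 193.3756256894606, 'k1': -0.027450179979000615, 'rvec': array([-2.4406734 ,  1.54923822,  0.2272248 ]), 'tvec': array([-524.98635612,  -35.6573172 ,  391.08599303])}
```

View pics/scene0.png

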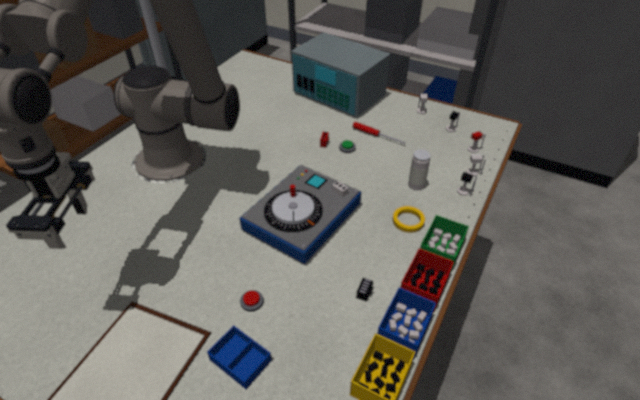

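View pics/side0.png

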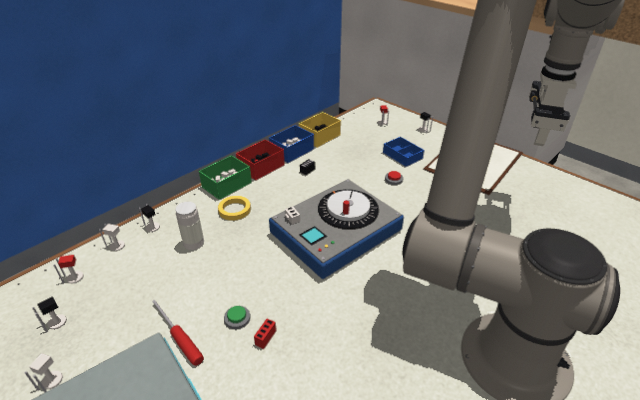

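View pics/wrist0.png

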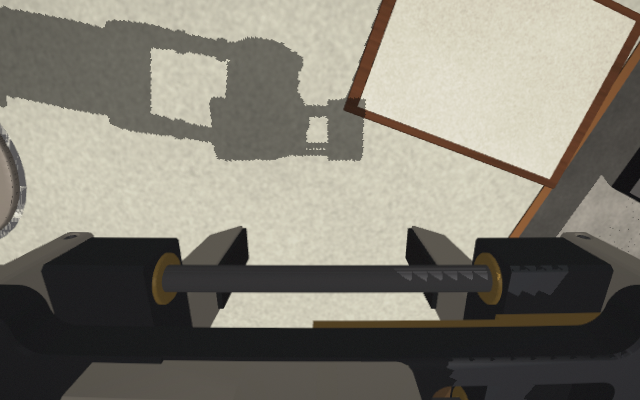

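Scene view: selector at about (300,210), START (347,146), STOP (252,299), and a red housing (325,139) close to START. In the side view the post is at (347,207). Next I zoom in and measure.

```bash
cat > h.py <<'E'
import numpy as np,cv2
from plant import bot,capture,camera_params
def ray(p,uv):
    K=np.array([[p['fx'],0,p['cx']],[0,p['fy'],p['cy']],[0,0,1.]])
    a,b=(uv[0]-p['cx'])/p['fx'],(uv[1]-p['cy'])/p['fy']
    rd=np.hypot(a,b); r=rd
    for _ in range(20): r=rd/(1+p['k1']*r*r)
    s=r/rd if rd>0 else 1
    R=cv2.Rodrigues(p['rvec'])[0]
    return -R.T@p['tvec'], R.T@np.array([a*s,b*s,1])
def onz(p,uv,z):
    c,d=ray(p,uv); return c+d*(z-c[2])/d[2]
def proj(p,X):
    q=cv2.Rodrigues(p['rvec'])[0]@np.array(X,float)+p['tvec']
    a,b=q[:2]/q[2]; s=1+p['k1']*(a*a+b*b)
    return np.array([p['fx']*a*s+p['cx'],p['fy']*b*s+p['cy']])
def blobs(im,lo,hi,amin=8):
    hsv=cv2.cvtColor(im,cv2.COLOR_RGB2HSV)
    m=cv2.inRange(hsv,lo,hi); n,l,s,c=cv2.connectedComponentsWithStats(m)
    return [(c[i].round(1),s[i]) for i in range(1,n) if s[i][4]>=amin],m
def tri(p1,u1,p2,u2):
    a,d=ray(p1,u1);b,e=ray(p2,u2)
    t=np.linalg.lstsq(np.c_[d,-e],b-a,rcond=None)[0]
    P,Q=a+d*t[0],b+e*t[1]; return (P+Q)/2,np.linalg.norm(P-Q)
E
python3 - <<'E'
from h import *
for n,(x,y,w,h) in dict(scene=(230,120,140,200),side=(220,170,200,185)).items():
    im=cv2.imread(f'pics/{n}0.png')
    k=3.0 if n=='scene' else 3.2
    cv2.imwrite(f'pics/{n}0z.png',cv2.resize(im[y:y+h,x:x+w],None,fx=k,fy=k,interpolation=cv2.INTER_CUBIC))
    im=im[:,:,::-1].copy(); p=camera_params(n)
    for nm,lo,hi in (('green',(50,100,50),(75,255,255)),('red',(0,150,80),(6,255,255)),('orange',(7,150,120),(18,255,255)),('white',(0,0,185),(180,40,255))):
        for c,s in blobs(im,lo,hi,3)[0]:
            if x-20<c[0]<x+w+30 and y-20<c[1]<y+h+20: print(n,nm,c,s, onz(p,c,22)[:2].round(),onz(p,c,80)[:2].round())
E
```

```text
scene green [347.1 144.4] [342 141  11   8  69] [482. 319.] [515. 247.]
scene red [365.5 128.4] [354 123  25  12 117] [497. 431.] [529. 353.]
scene red [325.  136.2] [322 133   6   8  29] [396. 324.] [434. 253.]
scene red [321.8 140.5] [321 138   3   5  11] [398. 298.] [436. 228.]
scene red [322.2 144.5] [321 144   4   2   6] [410. 279.] [447. 210.]
scene red [291.9 187.1] [290 185   5   6  14] [431.  50.] [467.  -5.]
scene red [250.8 297.5] [244 291  15  15 142] [ 549. -332.] [ 578. -363.]
side green [224.9 176.7] [ 199  155   52   44 1315] [906.  38.] [833.  83.]
side green [332.2 241.6] [331 241   3   2   5] [480.  22.] [439.  68.]
side green [236.1 313.9] [227 306  19  17 242] [475. 328.] [435. 351.]
side red [261.8 158. ] [ 236  140   48   40 1026] [ 906. -107.] [834. -51.]
side red [255.9 159.7] [255 159   3   3   7] [912. -87.] [839. -33.]
side red [393.9 175.2] [388 171  13   9  89] [ 544. -325.] [ 498. -253.]
side red [345.6 206.9] [343 201   6  13  61] [ 548. -107.] [502. -51.]
side red [319.5 249.5] [319 249   2   2   4] [483.  64.] [442. 107.]
side red [264.5 333.7] [254 319  21  29 332] [394. 318.] [359. 342.]
side orange [333.7 191.7] [333 191   2   2   3] [ 619. -135.] [568. -78.]
side white [238.2 289.1] [    0    99   486   301 63984] [527. 282.] [482. 309.]
side white [433.3 164.3] [429 159   9  10  44] [ 490. -461.] [ 449. -379.]
side white [232.7 171.2] [229 170   8   4  14] [913.   4.] [840.  51.]
side white [224.6 172.9] [222 172   6   3  13] [923.  27.] [849.  72.]
side white [217.5 177.5] [216 176   4   4  14] [919.  56.] [845. 100.]
side white [348.7 203.3] [328 191  42  27 736] [ 552. -125.] [506. -68.]
side white [233.9 207.6] [225 204  19   8 114] [767. 110.] [705. 150.]
side white [287.  215.5] [286 214   3   4   6] [637.  32.] [585.  77.]
```

```bash
sleep 1
```

```text
(no output)
```

View pics/scene0z.png

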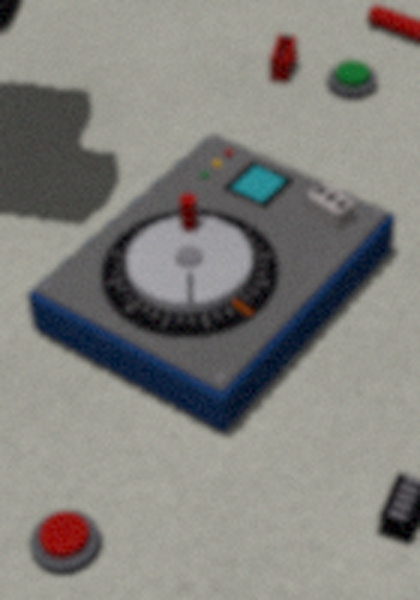

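View pics/side0z.png

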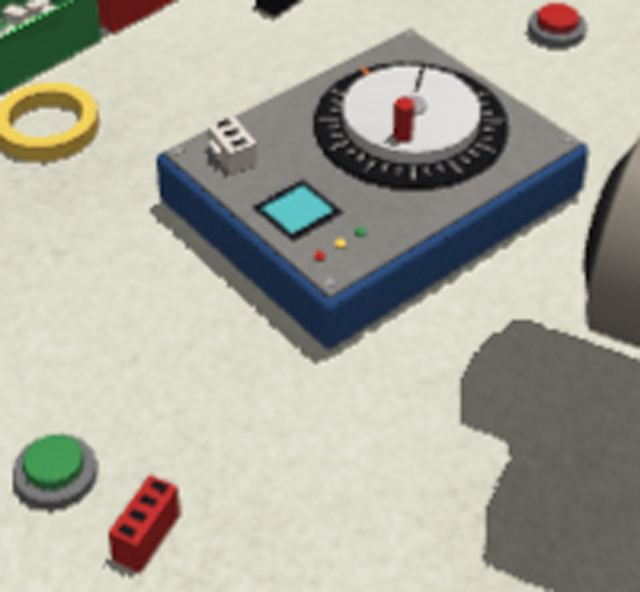

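Run:
```python
from h import *
A,B=camera_params('scene'),camera_params('side')
for nm,a,b,z in (('start',(347.1,144.7),(236.1,313.9),22),('stop',(250.8,297.8),(393.9,175.2),22),('hub',(293,205.7),(350.6,202.5),83),('idx',(293.7,221),(351.6,191.9),80),('orange',(310.5,221.5),(334.6,192.8),66),('post',(292.7,185.2),(345.8,201.2),115),('whiteh',(230+330/3,120+195/3),(220+232/3.2,170+130/3.2),84),('redh',(325,137),(220+150/3.2,170+505/3.2),32)):
    t,e=tri(A,a,B,b); print(nm,t.round(),e.round(1),onz(A,a,z)[:2].round(),onz(B,b,z)[:2].round())
def ell(im,p,lo,hi,z,near):
    m=cv2.inRange(cv2.cvtColor(im,cv2.COLOR_RGB2HSV),lo,hi)
    cs=cv2.findContours(m,cv2.RETR_EXTERNAL,cv2.CHAIN_APPROX_NONE)[0]
    for c in cs:
        if cv2.contourArea(c)>100 and abs(c.reshape(-1,2).mean(0)-near).max()<15:
            h=cv2.convexHull(c).reshape(-1,2); q=np.array([onz(p,u,z)[:2] for u in h]); 
            M=np.c_[2*q,np.ones(len(q))]; s=np.linalg.lstsq(M,(q**2).sum(1),rcond=None)[0]
            print('circ',s[:2].round(1),np.sqrt(s[2]+s[:2]@s[:2]).round(1))
for n,v,near in (('scene',130,(293,206)),('side',185,(349,204))):
    im=cv2.imread(f'pics/{n}0.png')[:,:,::-1].copy(); ell(im,camera_params(n),(0,0,v),(180,40,255),80,near)
```

```text
start [479. 325.  16.] 0.7 [483. 317.] [475. 328.]
stop [ 547. -330.   18.] 0.2 [ 550. -332.] [ 544. -325.]
hub [507. -71.  81.] 7.2 [510. -70.] [502. -71.]
idx [ 537. -113.   77.] 2.7 [ 540. -115.] [ 533. -110.]
orange [573. -87.  69.] 0.5 [572. -84.] [575. -90.]
post [488. -32. 117.] 1.6 [487. -30.] [489. -35.]
whiteh [584.  60.  87.] 2.0 [583.  63.] [585.  57.]
redh [400. 310.  28.] 6.3 [405. 308.] [395. 310.]
```

Run:
```python
from h import *
from scipy.spatial.transform import Rotation as Rn
p=camera_params('wrist');o=bot.get_obs()
T=Rn.from_euler('xyz',o['tcp_rot']).as_matrix()
R=cv2.Rodrigues(p['rvec'])[0];c=-R.T@p['tvec']
print('cam in tool',T.T@(c-o['tool_pos']));print('cam axes in tool',(T.T@R.T).round(3))
d=(T.T@R.T)
print(T.round(2), onz(p,(326,100),80)-o['tool_pos'])
```

```text
cam in tool [   0.95581562  -76.63075023 -157.8872182 ]
cam axes in tool [[ 1.    -0.    -0.001]
 [ 0.     0.959  0.284]
 [ 0.001 -0.284  0.959]]
[[ 0.43 -0.9  -0.  ]
 [-0.9  -0.43  0.  ]
 [-0.   -0.   -1.  ]] [  73.17386387   34.5839297  -146.22057227]
```

```bash
python3 -m jog '{"xyz":[[0.7,1,0],[0.7,1,0],[0.7,1,0],[0.7,1,0],[0.7,1,0],[0.7,1,0],[0.7,1,0],[0.7,1,0],[0.7,1,0],[0.7,1,0]],"angular":[[0,0,1],[0,0,1],[0,0,1],[0,0,1],[0,0,1],[0,0,0],[0,0,0],[0,0,0],[0,0,0],[0,0,0]]}' 1
```

```text
time: 1.15
tool_pos: [365.1, -267.8, 223.3]
tcp_rot: [-3.14, 0.006, -0.591]
contact_force: [-0.8, -0.1, 0.1]
grip_width: 16.8
```

```bash
python3 -m jog '{"xyz":[[0.7,1,0.1],[0.7,1,0.1],[0.7,1,0],[0.7,1,0],[0.7,1,0],[0.7,0.9,0],[0.5,0.4,0],[0,0,0]],"angular":[[0,0,0],[0,0,0],[0,0,0],[0,0,0],[0,0,0],[0,0,0],[0,0,0],[0,0,0]]}' 1
python3 - <<'E'
from h import *
p=camera_params('wrist');im=capture('wrist');cv2.imwrite('pics/w1.png',im[:,:,::-1])
np.save('w1.npy',p,allow_pickle=True)
E
```

```text
time: 1.95
tool_pos: [462.6, -133.4, 226.0]
tcp_rot: [-3.14, 0.01, -0.587]
contact_force: [0.4, 0.3, -0.2]
grip_width: 0.3
```

View pics/w1.png

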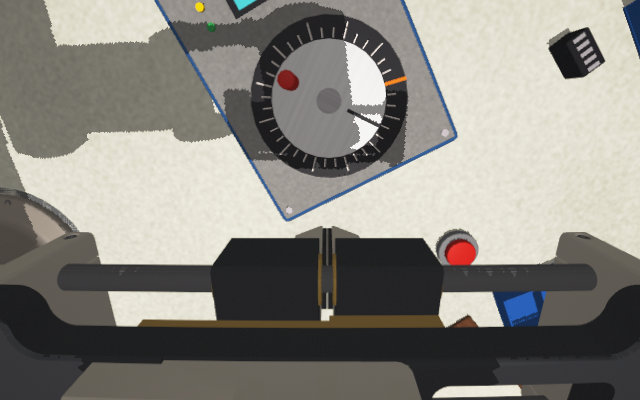

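Wrist view: hub at (329,101), post top about (288,79), index mark running to about (381,127), orange line (386,83)–(407,77).

```bash
cat > m.py <<'E'
from h import *
def circ(q):
    s=np.linalg.lstsq(np.c_[2*q,np.ones(len(q))],(q**2).sum(1),rcond=None)[0]
    return s[:2],np.sqrt(s[2]+s[:2]@s[:2])
def meas(im,p,guess=(507,-71)):
    im=im.copy(); hsv=cv2.cvtColor(im,cv2.COLOR_RGB2HSV)
    # orange
    m=cv2.inRange(hsv,(8,150,90),(20,255,255)); v,u=np.nonzero(m)
    q=np.array([onz(p,x,66)[:2] for x in zip(u,v)]); r=np.hypot(*(q-guess).T); q=q[(r<90)&(r>48)]
    oc=q.mean(0)
    # dial axis: ring boundary/hub -> white+grey dial region vs black ring, radial gradient per direction
    g=cv2.cvtColor(im,cv2.COLOR_RGB2GRAY).astype(np.float32)
    # hub: dark-grey disc r=12 at z=83: sample edges
    ctr=np.array(guess,float)
    for it in range(4):
        E=[]
        for a in np.linspace(0,2*np.pi,120,endpoint=False):
            rs=np.arange(50,63,0.25)
            pts=np.array([proj(p,[*(ctr+rr*np.array([np.cos(a),np.sin(a)])),80]) for rr in rs],np.float32)
            val=cv2.remap(g,pts[:,0].copy(),pts[:,1].copy(),cv2.INTER_LINEAR).ravel()
            d=val[6:]-val[:-6]; i=d.argmin()
            if d[i]<-25: E.append(ctr+rs[i+3]*np.array([np.cos(a),np.sin(a)]))
        E=np.array(E); ctr,R=circ(E)
        res=abs(np.hypot(*(E-ctr).T)-R); ctr,R=circ(E[res<np.median(res)*2.5+.2])
    # index: dark line on dial, per radius min over angle
    m=cv2.inRange(hsv,(0,120,40),(6,255,255))|cv2.inRange(hsv,(174,120,40),(180,255,255)); v,u=np.nonzero(m)
    q=np.array([onz(p,x,115)[:2] for x in zip(u,v)]); r=np.hypot(*(q-ctr).T); k=q[r<75]
    post=k.mean(0)
    th0=np.arctan2(*(ctr-post)[::-1])
    A=[]
    for rr in np.arange(26,53,1.5):
        aa=th0+np.linspace(-.35,.35,281)
        pts=np.array([proj(p,[*(ctr+rr*np.array([np.cos(a),np.sin(a)])),80]) for a in aa],np.float32)
        val=cv2.remap(g,pts[:,0].copy(),pts[:,1].copy(),cv2.INTER_LINEAR).ravel()
        w=int(3/rr/.0025); s=np.convolve(val,np.ones(w)/w,'same')
        bg=cv2.blur(val.reshape(1,-1),(61,1)).ravel(); s=(s-bg)[35:-35]; A.append(aa[35:-35][s.argmin()])
    A=np.array(A); idx=np.median(A)
    to=np.arctan2(*(oc-ctr)[::-1])
    print('axis',ctr.round(1),'R',R.round(1),'n',len(E))
    print('post(115)',post.round(1),'r',np.hypot(*(post-ctr)).round(1),'ang',np.degrees(th0+np.pi).round(1))
    print('index ang',np.degrees(idx).round(2),'spread',np.degrees(A-idx).round(1))
    print('orange',oc.round(1),'r',np.hypot(*(oc-ctr)).round(1),'ang',np.degrees(to).round(2))
    print('to go deg',np.degrees(to-idx).round(2),'rim mm',(56*(to-idx)).round(2))
    return ctr,idx,to
E
python3 - <<'E'
from m import *
p=np.load('w1.npy',allow_pickle=True).item()
meas(cv2.imread('pics/w1.png')[:,:,::-1],p)
for uv,z in (((329,101),83),((381,127),80),((397,80),66)): print(onz(p,uv,z).round(1))
E
```

```text
axis [507.7 -67. ] R 55.4 n 120
post(115) [488.1 -34.5] r 37.9 ang 121.1
index ang -58.91 spread [ 0.4  0.4  0.4  0.3  0.  -0.1  0.1 -0.1 -0.3  0.   0.  -0.1  0.1  0.
 -0.1  0.   0.1  0. ]
orange [573.6 -87.5] r 69.0 ang -17.31
to go deg 41.6 rim mm 40.66
[507.9 -67.7  83. ]
[ 537.2 -116.8   80. ]
[575.6 -88.2  66. ]
```

```bash
python3 -m jog '{"xyz":[[0.35,1,-0.4],[0.35,1,-0.5],[0.35,1,-0.5],[0.35,1,-0.5],[0.35,1,-0.5],[0.35,1,-0.5],[0.35,1,-0.5],[0.2,0.3,-0.5],[0,0,0]],"angular":[[0,0,0],[0,0,0],[0,0,0],[0,0,0],[0,0,0],[0,0,0],[0,0,0],[0,0,0],[0,0,0]]}' 1
```

```text
time: 2.9
tool_pos: [513.2, 6.4, 144.6]
tcp_rot: [3.138, 0.009, -0.598]
contact_force: [0.3, 0.1, -0.4]
grip_width: 0.3
```

```bash
python3 -m jog '{"xyz":[[0,0,-0.8],[0,0,-0.8],[0,0,-0.7],[0,0,-0.2],[0,0,0]],"angular":[[0,0,0],[0,0,0],[0,0,0],[0,0,0],[0,0,0]]}' 1
python3 - <<'E'
from h import *
im=capture('side');cv2.imwrite('pics/s1.png',cv2.resize(im[120:270,240:440,::-1],None,fx=3.5,fy=3.5))
E
```

```text
time: 3.4
tool_pos: [513.2, -0.2, 95.0]
tcp_rot: [3.137, 0.006, -0.602]
contact_force: [0.0, 0.2, 0.8]
grip_width: 0.6
```

View pics/s1.png

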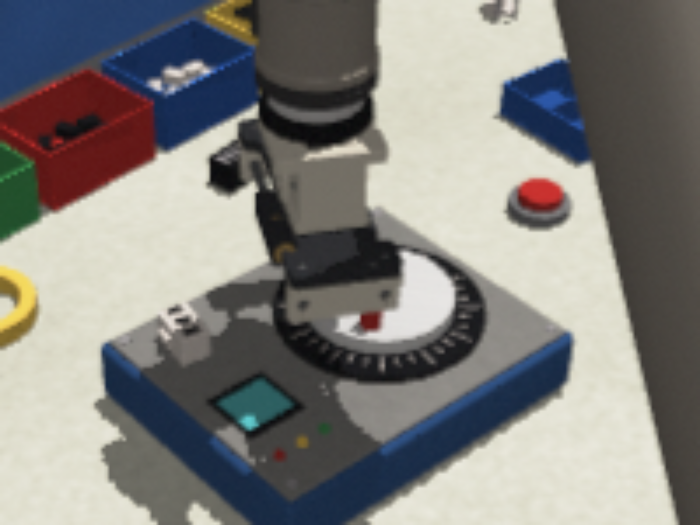

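```bash
python3 -m jog '{"xyz":[[-0.2,-0.24,0],[-0.2,-0.24,0],[-0.2,-0.24,0],[-0.2,-0.24,0],[-0.2,-0.24,0],[-0.2,-0.24,0],[-0.2,-0.24,0],[0,0,0]],"angular":[[0,0,0],[0,0,0],[0,0,0],[0,0,0],[0,0,0],[0,0,0],[0,0,0],[0,0,0]]}' 1
python3 - <<'E'
from h import *
im=capture('side');cv2.imwrite('pics/s2.png',cv2.resize(im[150:250,280:420,::-1],None,fx=5,fy=5))
im=capture('scene');cv2.imwrite('pics/c2.png',cv2.resize(im[160:260,230:370,::-1],None,fx=5,fy=5))
E
```

```text
time: 4.25
tool_pos: [482.5, -34.6, 97.9]
tcp_rot: [-3.141, 0.007, -0.604]
contact_force: [-0.1, -0.9, -0.2]
grip_width: 0.4
```

View pics/s2.png

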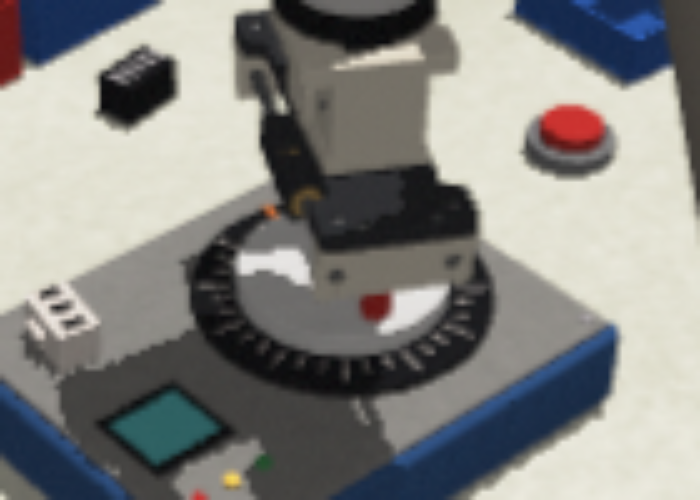

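View pics/c2.png

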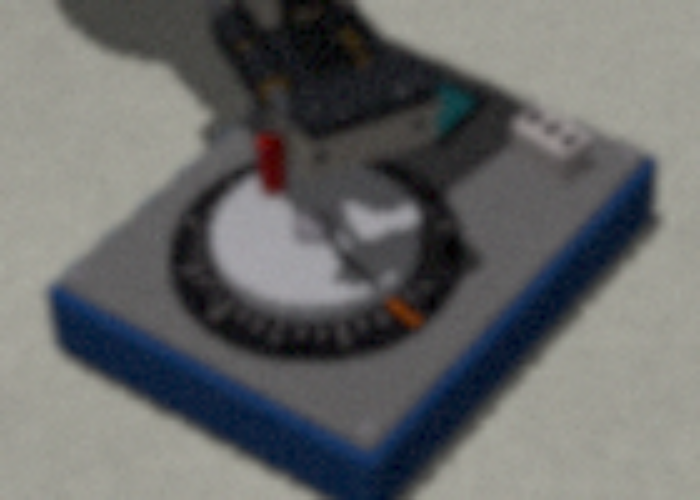

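```bash
python3 -m jog '{"xyz":[[0.4,0.6,0],[0.4,0.6,0],[0,0.1,1],[0,0,1],[0,0,1],[-0.2,-0.8,0.7],[-0.3,-1,0.6],[-0.3,-1,0.6],[-0.3,-1,0.6],[-0.3,-1,0.6]],"angular":[[0,0,0],[0,0,0],[0,0,0],[0,0,0],[0,0,0],[0,0,0],[0,0,0],[0,0,0],[0,0,0],[0,0,0]]}' 1
```

```text
time: 5.35
tool_pos: [477.8, -94.6, 223.7]
tcp_rot: [-3.141, 0.006, -0.592]
contact_force: [-0.2, 0.3, -0.3]
grip_width: 0.4
```

```bash
python3 -m jog '{"xyz":[[-0.4,-1,0],[-0.4,-0.9,0],[0,0,0],[0,0,0]],"angular":[[0,0,0],[0,0,0],[0,0,0],[0,0,0]]}' 1
python3 - <<'E'
from m import *
p=camera_params('wrist');im=capture('wrist');cv2.imwrite('pics/w2.png',im[:,:,::-1])
cv2.imwrite('pics/w2z.png',cv2.resize(im[0:200,220:440,::-1],None,fx=3,fy=3))
meas(im,p,(507.7,-67))
E
```

```text
time: 5.75
tool_pos: [465.4, -133.0, 226.4]
tcp_rot: [-3.14, -0.0, -0.591]
contact_force: [0.5, -0.1, -0.4]
grip_width: 0.3
axis [507.7 -67. ] R 55.4 n 120
post(115) [473.  -51.2] r 38.1 ang 155.6
index ang -24.44 spread [ 0.3 -0.3 -0.3  0.   0.1  0.   0.   0.   0.1  0.  -0.3  0.3  0.  -0.1
 -0.3  0.   0.  -0.1]
orange [573.6 -87.5] r 69.0 ang -17.27
to go deg 7.18 rim mm 7.01
```

View pics/w2z.png

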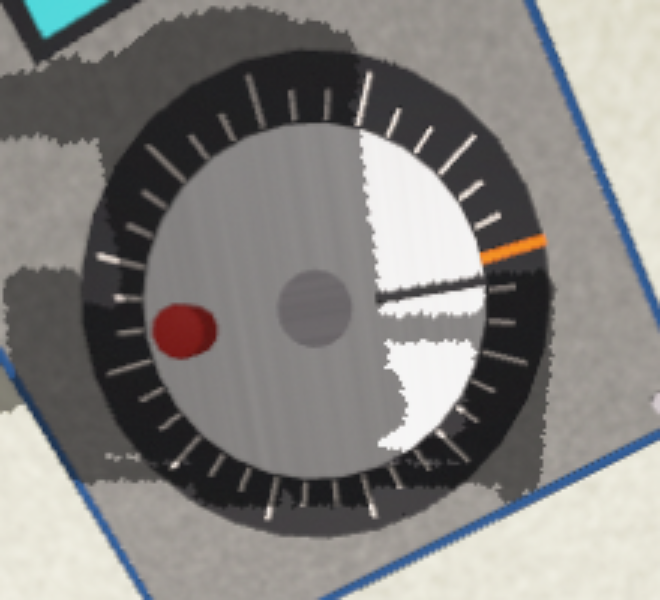

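```bash
cat >> m.py <<'E'
def direct(im,p,ctr,idx):
    hsv=cv2.cvtColor(im.copy(),cv2.COLOR_RGB2HSV)
    v,u=np.nonzero(cv2.inRange(hsv,(8,150,90),(20,255,255)))
    q=np.array([onz(p,x,66)[:2] for x in zip(u,v)]); r=np.hypot(*(q-ctr).T); q=q[(r<90)&(r>48)]; r=r[(r<90)&(r>48)]
    vx,vy,x0,y0=cv2.fitLine(q.astype(np.float32),cv2.DIST_L2,0,.01,.01).ravel()
    d=np.array([vx,vy]); d*=np.sign(d@(q.mean(0)-ctr))
    L=(q-[x0,y0])@d; mid=(L.max()+L.min())/2
    inner=np.array([x0,y0])+d*(mid-12)
    end=ctr+56*np.array([np.cos(idx),np.sin(idx)])
    print('orange dir',np.degrees(np.arctan2(vy,vx)).round(1),'len',(L.max()-L.min()).round(1),'inner',inner.round(1),'r',np.hypot(*(inner-ctr)).round(1),'index end',end.round(1),'gap',np.hypot(*(inner-end)).round(2),'signed ccw',((inner-end)@[-np.sin(idx),np.cos(idx)]).round(2))
E
python3 - <<'E'
from m import *
for n in ('w1',):
    p=np.load('w1.npy',allow_pickle=True).item()
    im=cv2.imread('pics/w1.png')[:,:,::-1]; c,i,t=meas(im,p); direct(im,p,c,i)
p=camera_params('wrist'); im=cv2.imread('pics/w2.png')[:,:,::-1]; c,i,t=meas(im,p); direct(im,p,c,i)
for uv,z in (((220+315/3,308/3),83),((220+483/3,284/3),80),((220+483/3,258/3),66)): print(onz(p,uv,z).round(1))
E
```

```text
axis [507.7 -67. ] R 55.4 n 120
post(115) [488.1 -34.5] r 37.9 ang 121.1
index ang -58.91 spread [ 0.4  0.4  0.4  0.3  0.  -0.1  0.1 -0.1 -0.3  0.   0.  -0.1  0.1  0.
 -0.1  0.   0.1  0. ]
orange [573.6 -87.5] r 69.0 ang -17.31
to go deg 41.6 rim mm 40.66
orange dir -17.5 len 21.4 inner [562.4 -84. ] r 57.3 index end [ 536.6 -114.9] gap 40.3 signed ccw 38.08
axis [507.7 -66.9] R 55.4 n 120
post(115) [473.  -51.1] r 38.0 ang 155.6
index ang -24.42 spread [ 0.3 -0.3 -0.3  0.   0.1  0.   0.   0.   0.1  0.  -0.3  0.3  0.  -0.1
 -0.3  0.   0.  -0.1]
orange [573.6 -87.3] r 69.0 ang -17.23
to go deg 7.19 rim mm 7.02
orange dir -17.4 len 21.5 inner [562.1 -83.7] r 57.0 index end [558.6 -90. ] gap 7.18 signed ccw 7.16
[508.1 -67.2  83. ]
[557.2 -91.   80. ]
[563.8 -84.9  66. ]
```

```bash
python3 -m jog '{"xyz":[[0.3,1,-0.3],[0.3,1,-0.5],[0.3,1,-0.5],[0.3,1,-0.5],[0.3,1,-0.5],[0.3,1,-0.5],[0,0.3,-0.5],[0,0,0],[0,0,0]],"angular":[[0,0,0],[0,0,0],[0,0,0],[0,0,0],[0,0,0],[0,0,0],[0,0,0],[0,0,0],[0,0,0]]}' 1
```

```text
time: 6.7
tool_pos: [505.0, 6.8, 157.1]
tcp_rot: [-3.139, -0.0, -0.581]
contact_force: [-0.5, 0.6, 0.3]
grip_width: 0.3
```

```bash
python3 -m jog '{"xyz":[[0,-0.1,-1],[0,-0.1,-1],[0,-0.1,-0.8],[0,0,-0.2],[0,0,0],[0,0,0]],"angular":[[0,0,-0.2],[0,0,0],[0,0,0],[0,0,0],[0,0,0],[0,0,0]]}' 1
```

```text
time: 7.3
tool_pos: [507.1, -3.5, 99.4]
tcp_rot: [-3.137, -0.007, -0.607]
contact_force: [0.8, -0.5, -0.1]
grip_width: 0.5
```

```bash
python3 -m jog '{"xyz":[[-0.2,-0.24,0],[-0.2,-0.24,0],[-0.2,-0.24,0],[-0.2,-0.24,0],[-0.2,-0.24,0],[0,0,0],[0,0,0]],"angular":[[0,0,0],[0,0,0],[0,0,0],[0,0,0],[0,0,0],[0,0,0],[0,0,0]]}' 1
```

```text
time: 8.0
tool_pos: [486.3, -30.4, 102.2]
tcp_rot: [-3.135, -0.012, -0.607]
contact_force: [0.9, -0.1, -0.8]
grip_width: 0.5
```

```bash
python3 -m jog '{"xyz":[[-0.1,-0.1,-0.1],[-0.1,-0.1,-0.1],[-0.1,-0.1,0],[0,0,0]],"angular":[[0,0,0],[0,0,0],[0,0,0],[0,0,0]]}' 1
```

```text
time: 8.4
tool_pos: [480.9, -36.5, 97.9]
tcp_rot: [-3.134, -0.013, -0.607]
contact_force: [0.7, -0.0, -0.2]
grip_width: 0.5
```

```bash
python3 -m jog '{"xyz":[[-0.1,-0.1,0],[0,0,0],[0,0,0]],"angular":[[0,0,0],[0,0,0],[0,0,0]]}' 1
python3 -m jog '{"xyz":[[0.4,0.6,0],[0.4,0.6,0],[0,0.1,1],[0,0,1],[0,0,1],[-0.2,-0.8,0.7],[-0.4,-1,0.6],[-0.4,-1,0.6],[-0.4,-1,0.6],[-0.4,-1,0.6]],"angular":[[0,0,0],[0,0,0],[0,0,0],[0,0,0],[0,0,0],[0,0,0],[0,0,0],[0,0,0],[0,0,0],[0,0,0]]}' 1
```

```text
time: 8.7
tool_pos: [479.3, -38.7, 98.1]
tcp_rot: [-3.133, -0.014, -0.607]
contact_force: [1.3, 1.3, 0.8]
grip_width: 0.4
time: 9.7
tool_pos: [461.3, -98.4, 222.5]
tcp_rot: [-3.136, -0.006, -0.596]
contact_force: [0.1, -0.3, -0.8]
grip_width: 0.6
```

```bash
python3 -m jog '{"xyz":[[0,-1,0],[0,-0.7,0],[0,0,0],[0,0,0]],"angular":[[0,0,0],[0,0,0],[0,0,0],[0,0,0]]}' 1
python3 - <<'E'
from m import *
p=camera_params('wrist');im=capture('wrist');cv2.imwrite('pics/w3.png',im[:,:,::-1])
cv2.imwrite('pics/w3z.png',cv2.resize(im[0:200,220:440,::-1],None,fx=3,fy=3))
c,i,t=meas(im,p,(507.7,-67));direct(im,p,c,i)
E
```

```text
time: 10.1
tool_pos: [463.0, -132.6, 224.1]
tcp_rot: [-3.136, -0.008, -0.596]
contact_force: [-1.8, -0.5, 0.5]
grip_width: 0.6
axis [507.6 -67. ] R 55.4 n 119
post(115) [471.2 -56. ] r 38.1 ang 163.2
index ang -16.84 spread [-0.4  0.4 -0.1  0.1 -0.2  0.2  0.4 -0.1  0.1 -0.1  0.1 -0.1 -0.1 -0.2
  0.1  0.4  0.2 -0.2]
orange [573.8 -87.6] r 69.3 ang -17.32
to go deg -0.48 rim mm -0.47
orange dir -16.8 len 21.0 inner [562.4 -84.2] r 57.4 index end [561.2 -83.2] gap 1.54 signed ccw -0.59
```

View pics/w3z.png

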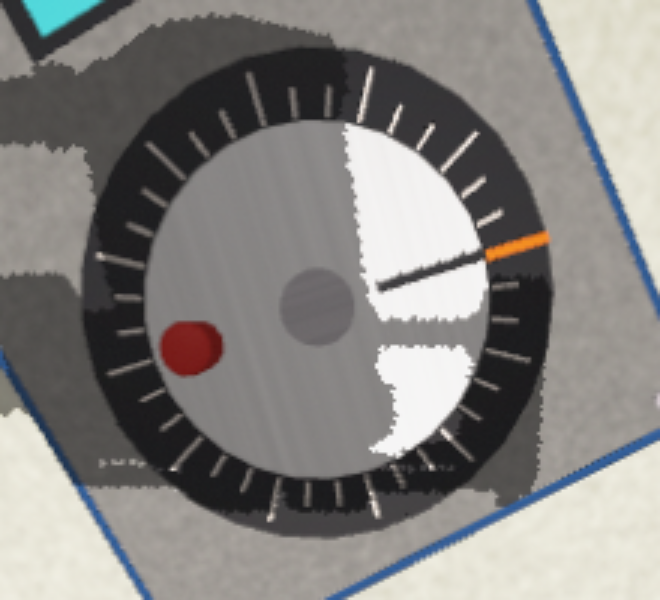

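The mark is now about 0.5 mm from the orange line, the same in measurement and picture. START is next.

```bash
python3 -m jog '{"xyz":[[0,1,0],[0,1,0],[0,1,0],[0,1,0],[0,1,0],[0,1,0],[0,1,0],[0,1,0],[0,1,0],[0,1,0]],"angular":[[0,0,0],[0,0,0],[0,0,0],[0,0,0],[0,0,0],[0,0,0],[0,0,0],[0,0,0],[0,0,0],[0,0,0]]}' 1
python3 -m jog '{"xyz":[[-0.2,1,0],[-0.2,1,0],[-0.2,1,0],[-0.2,1,0],[-0.2,1,0],[-0.2,1,0],[-0.2,1,0],[0,0.7,0],[0,0,0]],"angular":[[0,0,0],[0,0,0],[0,0,0],[0,0,0],[0,0,0],[0,0,0],[0,0,0],[0,0,0],[0,0,0]]}' 1
python3 - <<'E'
from m import *
p=camera_params('wrist');im=capture('wrist');cv2.imwrite('pics/w4.png',im[:,:,::-1])
for c,s in blobs(im.copy(),(50,100,40),(80,255,255),60)[0]: 
    a=onz(p,(s[0]-.5,c[1]),22);b=onz(p,(s[0]+s[2]-.5,c[1]),22)
    print(c,s,onz(p,c,22).round(1),'w',np.hypot(*(a-b)[:2]).round(1))
for c,s in blobs(im.copy(),(0,150,60),(8,255,255),60)[0]: print('red',c,s,onz(p,c,32).round(1))
E
```

```text
time: 11.15
tool_pos: [460.3, 83.2, 221.2]
tcp_rot: [-3.137, 0.0, -0.59]
contact_force: [-0.4, -0.5, -0.5]
grip_width: 0.6
time: 12.05
tool_pos: [424.2, 253.7, 218.8]
tcp_rot: [-3.14, 0.007, -0.577]
contact_force: [0.2, -0.2, 0.3]
grip_width: 0.3
[92.7  3.9] [ 79   0  27  11 151] [312.9 544.   22. ] w 30.1
[141.7   4. ] [131   0  23  11 130] [357.3 513.3  22. ] w 25.1
[108.9   9.6] [ 97   3  23  13 138] [323.9 529.7  22. ] w 25.5
[70.5 15.7] [ 57   8  27  16 206] [284.2 549.9  22. ] w 30.7
[122.   15.7] [111   9  22  13 120] [331.7 517.1  22. ] w 24.4
[87.2 21.7] [ 75  15  25  14 157] [295.5 534.8  22. ] w 28.3
[103.7  26.7] [ 97  21  17  12 106] [307.4 520.7  22. ] w 19.1
[49.5 29.1] [ 36  22  27  15 194] [254.7 554.1  22. ] w 31.4
[66.7 33.8] [ 55  27  25  13 165] [267.6 539.4  22. ] w 28.8
[82.6 38.1] [ 71  32  24  13 133] [279.5 525.9  22. ] w 27.6
[29.3 41.8] [ 15  35  28  14 195] [225.5 558.6  22. ] w 33.3
[47.9 45.9] [ 36  40  25  12 151] [240.4 543.1  22. ] w 29.5
[64.8 49.2] [ 54  44  23  12 127] [254.3 529.5  22. ] w 26.9
[333.5  91.6] [317  74  34  36 971] [479.3 326.1  22. ] w 38.2
red [263.4   8.2] [243   0  53  24 718] [463.  433.9  32. ]
red [281.1 138.3] [258 119  46  42 767] [401.6 315.8  32. ]
red [505.3 388.4] [499 385  14   9 100] [ 468.4 -171.8   32. ]
```

View pics/w4.png

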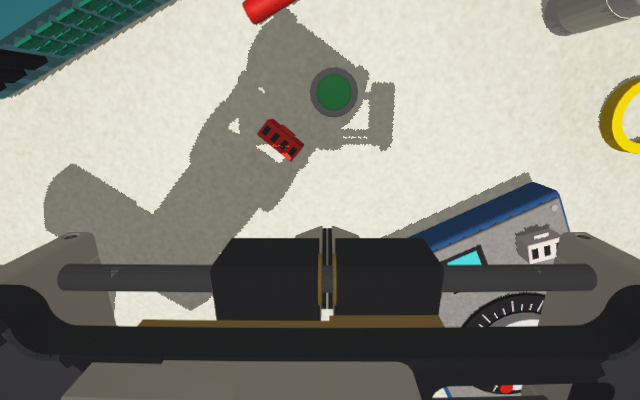

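START measures (479,326), matching the two-view value. Checking clearance to the 120 mm cleaner can before descending.

```bash
python3 - <<'E'
from h import *
A,B=camera_params('scene'),camera_params('side')
print(onz(A,(418,187),5),onz(B,(191,246),5), onz(A,(421,156),120),onz(B,(187,208),120))
E
python3 -m jog '{"xyz":[[0.6,0.8,0],[0.6,0.8,0],[0.6,0.8,0],[0.5,0.7,0],[0.2,0.3,-0.3],[0,0,0],[0,0,0]],"angular":[[0,0,0],[0,0,0],[0,0,0],[0,0,0],[0,0,0],[0,0,0],[0,0,0]]}' 1
```

```text
[756.26211465 248.72919518   5.        ] [739.19253563 270.06036873   5.        ] [747.97747176 249.21728956 120.        ] [741.83852076 256.37869251 120.        ]
time: 12.8
tool_pos: [473.7, 319.3, 210.8]
tcp_rot: [3.137, 0.008, -0.578]
contact_force: [-0.6, -0.1, -0.3]
grip_width: 0.8
```

Can at x≈745, so it is well clear. Descending.

```bash
python3 -m jog '{"xyz":[[0.1,0.1,-1],[0.1,0.1,-1],[0,0.1,-1],[0,0,-1],[0,0,-1],[0,0,-1],[0,0,-1],[0,0,-0.8],[0,0,0],[0,0,0]],"angular":[[0,0,0],[0,0,0],[0,0,0],[0,0,0],[0,0,0],[0,0,0],[0,0,0],[0,0,0],[0,0,0],[0,0,0]]}' 1
```

```text
time: 13.8
tool_pos: [474.4, 317.7, 53.0]
tcp_rot: [3.136, 0.007, -0.582]
contact_force: [0.2, -0.3, 0.1]
grip_width: 0.2
```

```bash
python3 -m jog '{"xyz":[[0.2,0.4,-0.5],[0.05,0.1,-0.5],[0,0,-0.2],[0,0,0]],"angular":[[0,0,0],[0,0,0],[0,0,0],[0,0,0]]}' 1
```

```text
time: 14.2
tool_pos: [481.2, 329.0, 29.8]
tcp_rot: [3.14, 0.005, -0.582]
contact_force: [-0.7, 0.5, 0.1]
grip_width: 0.7
```

```bash
python3 -m jog '{"xyz":[[0,-0.1,-0.2],[0,0,-0.2],[0,0,-0.2],[0,0,-0.1],[0,0,0]],"angular":[[0,0,0],[0,0,0],[0,0,0],[0,0,0],[0,0,0]]}' 1
```

```text
time: 14.7
tool_pos: [481.5, 327.1, 16.5]
tcp_rot: [3.141, 0.004, -0.582]
contact_force: [-1.1, -1.6, 4.7]
grip_width: 0.4
```

```bash
python3 -m jog '{"xyz":[[0,0,-0.1],[0,0,-0.05],[0,0,-0.03],[0,0,-0.03]],"angular":[[0,0,0],[0,0,0],[0,0,0],[0,0,0]]}' 1
```

```text
time: 15.1
tool_pos: [481.5, 327.2, 16.4]
tcp_rot: [-3.14, 0.003, -0.582]
contact_force: [-2.0, -1.0, 4.5]
grip_width: 0.6
```

```bash
python3 -m jog '{"xyz":[[0,0,-0.2],[0,0,-0.25],[0,0,-0.25]],"angular":[[0,0,0],[0,0,0],[0,0,0]]}' 1
```

```text
time: 15.4
tool_pos: [481.8, 327.4, 15.4]
tcp_rot: [-3.137, 0.0, -0.58]
contact_force: [-14.8, -8.7, 46.2]
grip_width: 0.3
```

Force jumped to 46 N with z stopped: START has bottomed out. Releasing straight up.

```bash
python3 -m jog '{"xyz":[[0,0,0.5],[0,0,1],[0,0,1],[0,0,1],[0,0,1],[0,0,1],[0,0,1],[0,0,1],[0,0,1],[0,0,1]],"angular":[[0,0,0],[0,0,0],[0,0,0],[0,0,0],[0,0,0],[0,0,0],[0,0,0],[0,0,0],[0,0,0],[0,0,0]]}' 1
python3 -m jog '{"xyz":[[-0.3,-1,0],[-0.2,-1,0],[-0.2,-1,0],[-0.2,-1,0],[0,-1,0],[0,-1,0],[0,-1,0],[0,-1,0],[0,-1,0],[0,-1,0]],"angular":[[0,0,0],[0,0,0],[0,0,0],[0,0,0],[0,0,0],[0,0,0],[0,0,0],[0,0,0],[0,0,0],[0,0,0]]}' 1
```

```text
time: 16.4
tool_pos: [480.5, 326.2, 210.7]
tcp_rot: [-3.139, 0.001, -0.581]
contact_force: [0.3, -0.5, -0.2]
grip_width: 0.4
time: 17.4
tool_pos: [462.8, 121.6, 211.7]
tcp_rot: [-3.133, -0.003, -0.577]
contact_force: [0.6, 0.4, -0.6]
grip_width: 0.4
```

```bash
python3 -m jog '{"xyz":[[0,-1,0.1],[0,-1,0.1],[0,-1,0.1],[0,-1,0.1],[0,-1,0.1],[0,-1,0.1],[0,-1,0.1],[0,-1,0],[0,-1,0],[0,-1,0]],"angular":[[0,0,0],[0,0,0],[0,0,0],[0,0,0],[0,0,0],[0,0,0],[0,0,0],[0,0,0],[0,0,0],[0,0,0]]}' 1
python3 -m jog '{"xyz":[[0,-1,0],[0,-1,0],[0,-0.5,0],[0,0,0],[0,0,0]],"angular":[[0,0,0],[0,0,0],[0,0,0],[0,0,0],[0,0,0]]}' 1
python3 - <<'E'
from m import *
p=camera_params('wrist');im=capture('wrist');cv2.imwrite('pics/w5.png',im[:,:,::-1])
c,i,t=meas(im,p,(507.7,-67));direct(im,p,c,i)
im=capture('side');cv2.imwrite('pics/s5.png',im[:,:,::-1])
E
```

```text
time: 18.4
tool_pos: [462.1, -87.4, 224.1]
tcp_rot: [-3.133, -0.004, -0.577]
contact_force: [-0.8, 1.0, 0.3]
grip_width: 0.3
time: 18.9
tool_pos: [461.7, -141.2, 222.8]
tcp_rot: [-3.134, -0.003, -0.581]
contact_force: [0.9, 0.1, 0.1]
grip_width: 0.9
axis [507.7 -67.1] R 55.4 n 120
post(115) [471.1 -56.4] r 38.1 ang 163.8
index ang -16.74 spread [-0.1  0.6 -0.3 -0.3  0.   0.1  0.3  0.1  0.   0.1  0.3 -0.1  0.  -0.1
  0.   0.4  0.1 -0.1]
orange [573.9 -87.6] r 69.4 ang -17.25
to go deg -0.5 rim mm -0.49
orange dir -17.1 len 20.9 inner [562.4 -84.1] r 57.3 index end [561.3 -83.2] gap 1.41 signed ccw -0.54
```

View pics/w5.png

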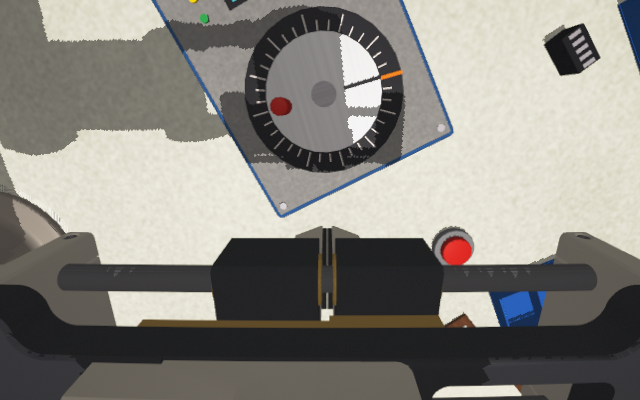

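View pics/s5.png

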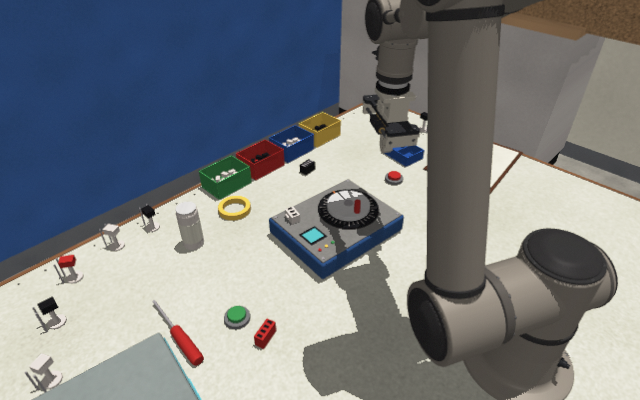

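The wrist view has the mark meeting the orange line at about (381,77). The side view has START out at (236,314), everything else where it was, and the arm clear. Handing in.

```bash
python3 -c "
from plant import bot
print(bot.close_job())"
```

```text
the job is handed in; nothing more can be done
None
```

I turned the dial to the orange line with two gentle pushes of the closed fingertips on the red post. Then I pressed START to its stop, let it go, and handed the job in at about 19 s (limit 54 s).

- **Dial:** the last wrist picture put the index mark about 0.5 mm past the orange line at the rim; 4 mm is allowed. A second estimate from the line's inner end gave a 1.4 mm gap, mostly along the radius, so still inside.
- **Scale ring:** the orange line measured within 0.5 mm of its starting place.
- **START:** at the stop, z was 15.4 mm against 16 mm expected. The force jumped from about 5 N to 46 N on the last rows, more than I meant to apply, though well below the 120 N wrist limit. The final side picture shows the button out again.
- **Bystanders and STOP:** I never went near STOP. By eye, the things visible in the final side picture had not moved; I did not measure them.
- **Arm:** it was clear of everything at the end.

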